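Fetch the fallen module from under the bin stand with a reacher

ROBOT

A 7-joint arm with a two-finger parallel gripper is mounted at the origin on the work surface. World frame = base frame: x ahead of the robot, y to its left, z up, the work surface at z = 0. Lengths are in m, angles in rad, forces in N, time in s.
With the tool pointing down it reaches from about 0.4 to 0.85 m from the base axis. Payload 4.5 kg.
Tool frame: the origin (TCP) lies between the finger pads; the fingertips stand 11 mm ahead of it and the grasp point (between the pads) lies 8 mm behind it (r.nose_length is the distance from the TCP to the fingertips, in m); z points along the fingers, y is the line along which they close (so a half turn about z gives the same grasp; the last joint's range is limited). The gripper opens to 88 mm and grips with 3 to 60 N. Pads are 18 mm wide; open, the fingers measure 123 mm over their backs; the gripper's body (75 mm by 187 mm) begins 45 mm behind the grasp point.
Start: joints at [1.269, 0.689, -0.195, 1.565, 0.157, 0.902, -0.215], TCP at [0.206, -0.59, 0.25] pointing down, gripper open.
Joint ranges: [-3.01, 3.01], [-0.46, 2.08], [-1.47, 1.51], [0.13, 2.56], [-1, 4.14], [0.04, 2.09], [-2.66, 2.66]. Speed limits (rad/s): [2.57, 2.57, 3.14, 3.14, 3.14, 3.14, 3.14].

INTERFACE

Orientations are given as a unit quaternion [x, y, z, w].
In Python, from plant import get_state, snapshot, camera_model, r gives the robot as it stands.
- The arm moves only by the shell command python3 -m inch 'ROWS' [FORCE]. ROWS is text: rows parted by semicolons, each of 7 numbers parted by spaces: the opening, from -1 (shut) to 1 (fully open), then the shift along the tool's x, y, z in m, then the turn, a rotation vector about the tool's x, y, z in rad. A call has 1 to 20 rows; each row shifts and turns the commanded pose from where the row before left it, along the tool's axes as they then stand; what a row does not reach is not made up. A row lasts 1/12 s, in which the tool goes at most 41.7 mm and 7.16 degrees, less where a joint would pass 70% of its speed; a pose out of reach is approached as far as the arm can. A call is refused whole if a number of a shift passes 0.0417 or a number of a turn 0.125, either way. A call with a gripper value outside its range is refused whole. The fingers move at their own pace and stop on an object; FORCE is the grip in N (left out, the last holds). Time passes only in rows, so rows that do not move let the fingers close. It gives the time, the measured TCP pose, the force, the opening and the grip force at its end, in the units of the state.
- get_state(): the state, without advancing time (a new reading comes with each control period).
- snapshot(name): name is "scene" or "top" or "wrist"; returns (picture, depth): 420x560x3 uint8, red, green, blue; 420x560 float32, m along the optical axis (not along the pixel's ray), 0 where there is no reading.
- camera_model(name): a dict with "intrinsics" (3x3 intrinsics, pixels), "view" (4x4, takes a point from world to camera coordinates). Camera axes: x right, y down, z forward; pixel columns grow to the right and rows downward; lengths in m; the calibration is good to about 2 mm. A picture is of the moment at which its call begins: read the wrist's pose just before it. camera_model takes no time and is no camera call; for the wrist camera it gives the pose at the moment of the call.
- r.finish_job(): hands the job in; it is judged then, once.
The state is a dict: "clock": time; "q": joint angles; "qd": joint speeds; "joint_torque": joint torques, N m; "tool_pos": TCP position; "eef_rot": TCP orientation; "contact_force": force on the tool from outside, world axes, zero at the start; "moment": the same for the moment, N m; "opening": opening from 0.0 (shut) to 1.0 (fully open); "finger_force": force on a finger pad.
Only numpy, scipy, OpenCV 4.12 (cv2) and the standard library are available. Lean on these libraries where they do the work, as an engineer would, in place of code of your own. Each camera call takes 0.05 s, during which the arm holds its last target. There are 200 camera calls.

TASK

A yellow and a white sensor module have slid under the low slatted shelf of the bin stand. Pick up the red reacher, close its jaws on the yellow module by squeezing the trigger, draw it out between the jaws and leave it flat, wholly on the grey mat in front of the stand and let go of, with the reacher laid flat on the bench. Touch the modules with the reacher only, and leave the white module, the stock bin and the tape roll where they are.

Things in the scene. Friction and masses are not known exactly. Their poses are not given: they have to be found in the camera images.
- stand: Fixed bench-top bin stand, 330 mm wide. Origin on the bench, midway along the front edge of its low black slatted shelf; +x leads into the gap under the shelf, y along the front, z up. Shelf 72 to 88 mm above the bench. Gap open in front, 290 mm wide between front posts (20 mm square, at y = +-155 mm, x 0 to 20 mm, 270 mm high), closed at the back at x = 215 mm.
- bins_lip (a point): Middle of the lower front edge of the three blue bins hung on the stand's grey panel (stand frame -85, 0, 170 mm). They jut out over the bench from x = 0 to -85 mm, 170 to 245 mm up, full width; panel to 270 mm up. With the reacher far in, an upright hand hits them: lean the hand back, away from the stand, by about 40 degrees.
- mat_center (a point): Centre of the grey mat on the bench (stand frame -240, 0, 0 mm). The mat is 240 mm (stand x) by 330 mm (stand y), flush, fixed to the stand.
- reacher: Red reacher, loose, flat on the bench, 0.26 kg, 245 mm long; it balances in the grip. Origin on its underside below mid-grip; +x along the shaft to the jaws, z up. Fixed red handle bar: x -60 to 55, y -30 to -12, z 0 to 50 mm, joined by feet at x 47 to 69 and -60 to -44 mm (to y = 12, z 0 to 44 mm). Palm block: front face x = 123 mm, y +-22, z 10 to 46 mm. Jaws reach x = 182 mm; open, tips 90 mm apart inside.
- reacher_grip (a point): Middle of the grip (reacher frame 0, -1, 28 mm) between the red handle bar and, on the +y side, the black trigger bar (x -30 to 30, y 16 to 28 when free, z 5 to 49 mm). Pinch both together along y: 58 mm wide when free, 44 mm fully squeezed.
- reacher_jaws (a point): Middle of the space between the jaw pads (reacher frame 165, 0, 26 mm): where the part's middle should be when gripped. As a parallel hand squeezes, the reacher shifts in it, and so the jaws, towards the reacher's +y by half the trigger travel.
- trigger (a joint): Trigger travel, m: 0 free, 0.014 fully squeezed. Sprung: moves from 12 N of squeeze, 18 N at the end; held with less than 12 N the jaws stay open. Jaws follow it (43 rad per m). On a 36 mm wide module they bite at about 0.009; squeeze to 30-60 N for a firm bite (each jaw gets a quarter of the excess over 16 N). 0.013 or more: closed on nothing.
- jaw_left: Jaw on the reacher's +y side, a dark steel arm with a black rubber pad 52 mm long, 32 mm high (z 10 to 42 mm); origin at its hinge pin, reacher frame (115, 14, 28) mm.
- jaw_right: The same on the -y side, hinge pin at reacher frame (115, -14, 28) mm.
- yellow_module: Yellow module, the one to fetch, loose: rounded plastic box 80 mm long (x), 36 mm wide (y), 32 mm high, about 0.12 kg, black top label. Origin at the centre of its underside. It lies in the left or right half of the gap, its length pointing roughly (within 0.2 rad) into the gap.
- white_module: White module of the same size and shape, lying in the other half of the gap; leave it. Origin at the centre of its underside.
- parts_bin: Blue stock bin, loose, 160 x 100 x 75 mm, with a carton in it; leave it. Origin at the centre of its underside.
- tape_roll: Orange tape roll lying flat, 100 mm across, 48 mm high; leave it. Origin at the centre of its underside.
Mind the look-alikes: they are no part of the job. Several things have the shape of the yellow_module; the one meant has the colours described above.

How it is judged:
On the way, in this order (a step that is already met when the one before it is completed fails the run):
1. both jaws grip the yellow module while it is still under the shelf, trigger squeezed (contact force between each of jaw_left, jaw_right and yellow_module above 1 N and value of joint trigger above 0.004 m and x of yellow_module in the frame of stand above 0.06 m), for 0.2 s.
2. the yellow module, still gripped by both jaws, has been drawn out over the mat (contact force between each of jaw_left, jaw_right and yellow_module above 1 N and value of joint trigger above 0.004 m and x of yellow_module in the frame of stand below -0.135 m and height (world z) of yellow_module below 0.04 m), for 0.1 s.
At the end, for the whole second after the job is handed in: Yellow module flat (0.15 rad) and still, wholly on the mat: centre 138-342 mm before the shelf edge, within 150 mm of the mat's middle line. Reacher not pressing on it (<0.5 N), trigger free (<2 mm), flat and still on the bench. White module within 20 mm, bin and roll 30 mm of their start (x of yellow_module in the frame of stand between -0.342 and -0.138 m and y of yellow_module in the frame of stand between -0.15 and 0.15 m and height (world z) of yellow_module below 0.012 m and angle between yellow_module's own z axis and vertical below 0.15 rad and linear speed of each of yellow_module, reacher below 0.01 m/s and contact force between reacher and yellow_module below 0.5 N and value of joint trigger below 0.002 m and height (world z) of reacher below 0.008 m and angle between reacher's own z axis and vertical below 0.1 rad and distance of white_module from where it was at the start of the episode below 0.02 m and distance of each of parts_bin, tape_roll from where it was at the start of the episode below 0.03 m); the robot touches nothing.
It fails at once if the gripper or arm touches a module (contact force between any of the fingers, the arm and yellow_module above 0.5 N or contact force between any of the fingers, the arm and white_module above 0.5 N).
It fails at once if the white module is shifted by more than 20 mm (distance of white_module from where it was at the start of the episode above 0.02 m).
It fails at once if the stock bin or tape roll is shifted by more than 30 mm (distance of any of parts_bin, tape_roll from where it was at the start of the episode above 0.03 m).
It also fails if it takes over 58 s, if anything falls off the work surface, if the arm or the gripper's body presses on something with over 40 N, if the wrist force passes 120 N, or if a joint passes its speed limit or range.

## Working session

There is one attempt and no reset: what is moved stays moved. The work goes in short steps, Python scripts to look and compute and a shell command to move; the robot and the scene stay as the last step left them, time stands still between calls to the robot, and variables do not carry over. Pictures are saved under pics/ and viewed, at most 13 in all, crops included, and the job is handed in when it is done.

```bash
ls; mkdir -p pics
python3 - <<'E'
from plant import *
import cv2
print(get_state())
for n in ("scene","top"):
    p,d=snapshot(n); cv2.imwrite(f"pics/{n}0.png",p[:,:,::-1]); import numpy as np; np.save(f"pics/{n}0.npy",d)
    m=camera_model(n);print(n,np.round(m["intrinsics"],1).tolist(),np.round(m["view"],3).tolist())
E
```

```text
pics
{'clock': 0.0, 'q': array([ 1.26881998,  0.68996633, -0.19450714,  1.56635845,  0.15731959,
        0.90250549, -0.21506449]), 'qd': array([ 5.42961404e-04,  5.82776912e-05,  1.05120984e-03,  3.80421854e-05,
       -2.36764510e-03,  1.80576615e-04,  1.05646827e-04]), 'joint_torque': array([-5.04517611e-04, -5.27566588e+01, -1.26738299e+00, -1.53434247e+01,
       -5.27245249e-02,  6.48761401e-03,  2.02627421e-04]), 'tool_pos': array([ 0.2056795 , -0.58952921,  0.24891703]), 'eef_rot': array([ 9.85928690e-01,  1.67163893e-01, -2.30916440e-04, -8.92716285e-04]), 'contact_force': array([-0.5222649 , -0.03284663,  0.50900388]), 'moment': array([-0.00518845, -0.03634347,  0.00310906]), 'finger_force': 0.0, 'opening': 1.000881865467862}
scene [[519.7, 0.0, 281.7], [0.0, 519.7, 204.0], [0.0, 0.0, 1.0]] [[-0.703, 0.711, 0.015, 0.36], [0.602, 0.605, -0.521, -0.348], [-0.379, -0.357, -0.853, 1.707], [0.0, 0.0, 0.0, 1.0]]
top [[457.1, 0.0, 271.8], [0.0, 457.1, 203.7], [0.0, 0.0, 1.0]] [[0.029, -0.999, -0.012, 0.057], [-0.988, -0.027, -0.154, 0.635], [0.154, 0.017, -0.988, 1.172], [0.0, 0.0, 0.0, 1.0]]
```

View pics/scene0.png

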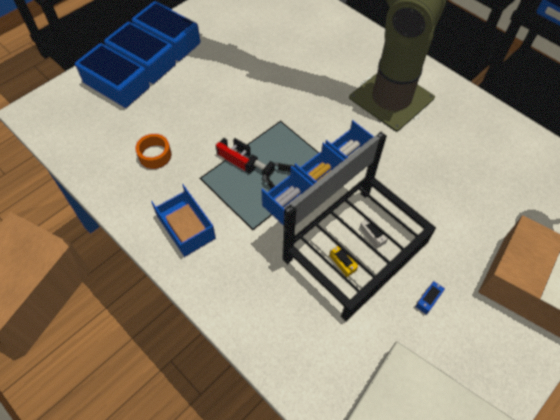

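View pics/top0.png

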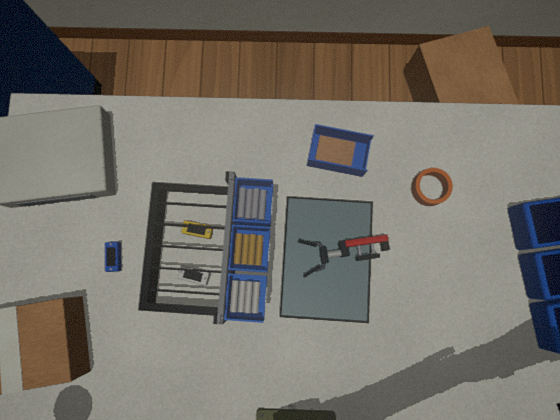

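Scene: the reacher lies on the mat (top image 345,247, jaws at about 310,257, pointing left into the stand). Look-alikes are the yellow module under the slats (top 197,229), the white module (195,275), the blue module (112,256) and the yellow bars in the middle bin (250,250). I choose (197,229) and will check it in one close crop.

Run:
```python
import cv2,numpy as np
p=cv2.imread("pics/top0.png")
a=cv2.resize(p[170:330,135:275],None,fx=4.5,fy=4.5,interpolation=cv2.INTER_CUBIC)[:600]
b=cv2.resize(p[185:335,270:400],None,fx=4.,fy=4.,interpolation=cv2.INTER_CUBIC)
cv2.imwrite("pics/c1.png",cv2.resize(p[205:295,160:230],None,fx=6.5,fy=6.5,interpolation=cv2.INTER_CUBIC)); cv2.imwrite("pics/c2.png",b)
```

```text
(no output)
```

View pics/c1.png

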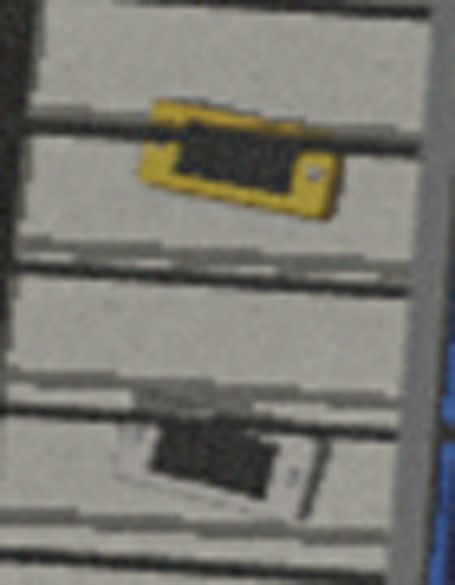

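View pics/c2.png

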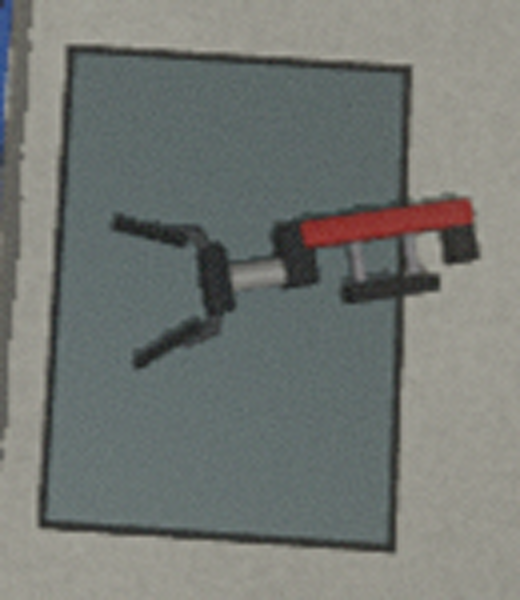

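The crop c1 confirms the yellow body with black label (corners about (152,100),(140,182),(322,216),(342,152)). The white module is 300 crop pixels below it.

```bash
cat > h.py <<'E'
import numpy as np,cv2
from scipy.optimize import least_squares
from scipy.spatial.transform import Rotation as R
from plant import *
def proj(n,P,M=None):
    M=M or camera_model(n); P=np.atleast_2d(P); V=np.array(M["view"]); c=P@V[:3,:3].T+V[:3,3]
    u=c@np.array(M["intrinsics"]).T; return u[:,:2]/u[:,2:]
def W(p,L):
    L=np.atleast_2d(L).astype(float); c,s=np.cos(p[2]),np.sin(p[2])
    return np.c_[p[0]+c*L[:,0]-s*L[:,1],p[1]+s*L[:,0]+c*L[:,1],L[:,2]]
def fit(n,L,px,p0,M=None):
    M=M or camera_model(n)
    s=least_squares(lambda p:(proj(n,W(p,np.array(L)/1000.),M)-px).ravel(),p0,loss="soft_l1")
    return s.x,np.abs(s.fun).reshape(-1,2).round(1).tolist()
E
python3 - <<'E'
from h import *
V=np.array(camera_model("top")["view"]);print("cam",-V[:3,:3].T@V[:3,3])
o=np.array([270,185]);f=lambda q:o+np.array(q)/4.
st,e=fit("top",[(-120,-165,0),(-360,-165,0),(-360,165,0),(-120,165,0)],f([(68,46),(411,67),(395,550),(40,526)]),[.6,.1,1.57]);print("stand",st,e)
rc,e=fit("top",[(55,-30,50),(-60,-30,50),(55,-12,50),(30,16,49),(-30,28,49),(30,28,49),(-30,16,49),(123,-22,46),(123,22,46)],f([(303,222),(470,199),(303,247),(342,289),(440,290),(345,302),(437,275),(200,245),(212,315)]),[.6,-.1,1.57]);print("reacher",rc,e)
g=lambda q:np.array([160,205])+np.array(q)/6.5
for nm,q in (("yel",[(152,100),(140,182),(322,216),(340,150)]),("white",[(130,420),(118,472),(300,516),(322,440)])):
    m,e=fit("top",[(40,-18,32),(40,18,32),(-40,18,32),(-40,-18,32)],g(q),[.6,.2,1.57]);print(nm,m,e)
    c,s=np.cos(st[2]),np.sin(st[2]);d=m[:2]-st[:2];print(" in stand",c*d[0]+s*d[1],-s*d[0]+c*d[1],m[2]-st[2])
print("jaw",W(rc,[.165,0,.026]),"grip",W(rc,[0,-.001,.028]))
# wrist camera
print(camera_model("wrist")["view"])
s=get_state();print(s["tool_pos"],R.from_quat(s["eef_rot"]).as_matrix().round(3))
E
```

```text
cam [0.44551064 0.05484964 1.25690908]
stand [0.50372909 0.16076095 1.5352989 ] [[0.2, 0.6], [0.3, 0.6], [0.5, 0.6], [0.6, 0.5]]
reacher [ 0.52010862 -0.17848263  1.72672391] [[1.1, 0.3], [0.4, 0.1], [0.1, 0.3], [1.2, 0.8], [0.1, 0.6], [1.2, 0.5], [0.1, 0.2], [0.6, 0.4], [1.2, 0.5]]
yel [0.55956203 0.27592277 1.3929001 ] [[0.4, 0.1], [0.9, 0.3], [0.0, 1.1], [0.3, 1.8]]
 in stand 0.11707077843320485 -0.05171067271710196 -0.1423988000971046
white [0.43751154 0.27788684 1.39892474] [[0.3, 3.8], [1.0, 1.7], [0.4, 1.0], [0.0, 0.8]]
 in stand 0.11470204934572373 0.07033263410661368 -0.13637416521012624
jaw [[ 0.4944847  -0.01548442  0.026     ]] grip [[ 0.52109649 -0.17832733  0.028     ]]
[[ 0.33059626 -0.94376832 -0.00273328 -0.62338628]
 [-0.89235935 -0.31352823  0.32464573 -0.04492626]
 [-0.30724732 -0.1048876  -0.94583174  0.39150035]
 [ 0.          0.          0.          1.        ]]
[ 0.20573373 -0.58961124  0.24899611] [[ 0.944  0.33  -0.001]
 [ 0.33  -0.944  0.001]
 [-0.    -0.002 -1.   ]]
```

```bash
python3 -c "
from plant import r;print([a for a in dir(r) if a[0]!='_'])"
cat >> h.py <<'E'
RC=np.array([0.5201,-0.1785,1.7267]); YE=np.array([.5596,.2759,1.393]); ST=np.array([.5037,.1608,1.5353])
def to(G,yaw,lean):
    "print shift (current tool axes) and turn to bring the grasp point to G, tool x along yaw, leaning back"
    s=get_state(); A=R.from_quat(s["eef_rot"])
    B=R.from_euler("z",yaw)*R.from_euler("x",np.pi)*R.from_euler("y",lean)
    p=np.array(G)+B.apply([0,0,.008])
    print("t",round(s["clock"],2),"grasp now",(s["tool_pos"]-A.apply([0,0,.008])).round(4),"shift",A.inv().apply(p-s["tool_pos"]).round(4),"in target axes",B.inv().apply(p-s["tool_pos"]).round(4),"turn",(A.inv()*B).as_rotvec().round(4),"open",round(s["opening"],3),"F",np.round(s["contact_force"],1),s["finger_force"])
E
python3 -m inch '1 0 0 0 0 0 -0.116;1 0 0 0 0 0 -0.116;1 0 0 0 0 0 -0.116;1 0 0 0 0 0 -0.116;1 0 0 0 0 0 -0.116;1 0 0 0 0 0 -0.116;1 0 0 0 0 0 -0.116;1 0 0 0 0 0 -0.116;1 0 0 0 0 0 -0.116;1 0 0 0 0 0 -0.116;1 0 0 0 0 0 -0.116;1 0 0 0 0 0 -0.113;1 0 0 0 0 0 0' 8
python3 - <<'E'
from h import *
g=W(RC,[-.012,-.001,.19])[0]; to(g,RC[2],0); to(g,RC[2],.7); print(get_state()["q"].round(2))
E
```

```text
['Unreachable', 'finish_job', 'nose_length']
clock: 1.18
tool_pos: [0.2055, -0.5899, 0.2491]
eef_rot: [0.65, 0.76, 0.0, -0.0]
contact_force: [-0.1, 0.2, 0.2]
opening: 1.0
finger_force: 0.0
t 1.18 grasp now [ 0.2055 -0.5899  0.2571] shift [0.3453 0.3759 0.0675] in target axes [0.3456 0.3757 0.0671] turn [ 0.     -0.0012  0.0006] open 1.0 F [-0.1  0.2  0.2] 0.0
t 1.18 grasp now [ 0.2055 -0.5899  0.2571] shift [0.3504 0.3759 0.0656] in target axes [0.2262 0.3757 0.2758] turn [-2.000e-04  6.988e-01  6.000e-04] open 1.0 F [-0.1  0.2  0.2] 0.0
[ 1.48  0.74 -0.59  1.55  0.46  0.99  0.91]
```

```bash
python3 -m inch '1 .0265 .0289 0 0 0 0;1 .0265 .0289 0 0 0 0;1 .0265 .0289 0 0 0 0;1 .0265 .0289 0 0 0 0;1 .0265 .0289 0 0 0 0;1 .0265 .0289 0 0 0 0;1 .0265 .0289 0 0 0 0;1 .0265 .0289 0 0 0 0;1 .0265 .0289 0 0 0 0;1 .0265 .0289 0 0 0 0;1 .0265 .0289 0 0 0 0;1 .0265 .0289 0 0 0 0;1 .0265 .0289 0 0 0 0;1 0 0 0 0 0 0;1 0 0 0 0 0 0'
python3 - <<'E'
from h import *
g=W(RC,[-.012,-.001,.19])[0]; to(g,RC[2],.7); print(get_state()["q"].round(2))
import cv2
p,d=snapshot("wrist"); M=camera_model("wrist"); np.save("pics/w1M.npy",M,allow_pickle=True); cv2.imwrite("pics/w1.png",p[:,:,::-1])
L=np.array([(55,-30,50),(-60,-30,50),(55,-12,50),(30,16,49),(-30,28,49),(30,28,49),(-30,16,49),(123,-22,46),(123,22,46)])/1000
print(proj("wrist",W(RC,L),M).round(0).tolist())
E
```

```text
clock: 2.43
tool_pos: [0.5259, -0.1889, 0.2497]
eef_rot: [0.65, 0.76, 0.001, -0.0]
contact_force: [-0.3, -0.6, -0.4]
opening: 1.001
finger_force: 0.0
t 2.43 grasp now [ 0.5258 -0.1889  0.2577] shift [ 0.0042 -0.0031  0.0659] in target axes [-0.0391 -0.0031  0.0531] turn [0.0007 0.6989 0.0014] open 1.001 F [-0.3 -0.6 -0.4] 0.0
[ 0.59  0.64 -0.55  1.76  0.42  0.86  0.01]
[[307.0, 126.0], [305.0, 225.0], [290.0, 126.0], [265.0, 150.0], [256.0, 201.0], [254.0, 150.0], [266.0, 201.0], [301.0, 57.0], [258.0, 57.0]]
```

View pics/w1.png

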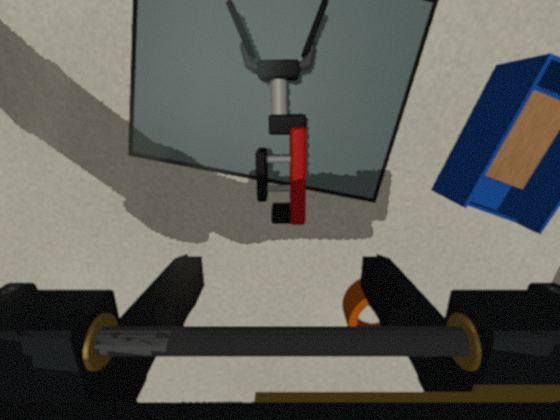

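The wrist view agrees with the fitted reacher pose within 2–3 px (bar corners (291,127),(305,223), trigger (257–267,149–200)).

```bash
python3 -m inch '1 0 0 0 0 .1165 0;1 0 0 0 0 .1165 0;1 0 0 0 0 .1165 0;1 0 0 0 0 .1165 0;1 0 0 0 0 .1165 0;1 0 0 0 0 .1165 0;1 -.0195 -.0015 .0265 0 0 0;1 -.0195 -.0015 .0265 0 0 0;1 -.0161 0 .0191 0 0 0;1 -.0161 0 .0191 0 0 0;1 -.0161 0 .0191 0 0 0;1 -.0161 0 .0191 0 0 0;1 0 0 0 0 0 0;1 0 0 0 0 0 0'
python3 - <<'E'
from h import *
g=W(RC,[-.012,-.001,.036])[0]; to(g,RC[2],.7); print(get_state()["q"].round(2))
E
```

```text
clock: 3.65
tool_pos: [0.5191, -0.1897, 0.0831]
eef_rot: [0.613, 0.712, 0.222, -0.261]
contact_force: [-0.0, -0.1, 0.1]
opening: 1.002
finger_force: 0.0
t 3.65 grasp now [ 0.5199 -0.1948  0.0892] shift [-0.0311  0.004   0.0433] in target axes [-0.0312  0.0038  0.0433] turn [ 0.0001 -0.0001 -0.0064] open 1.002 F [-0.  -0.1  0.1] 0.0
[ 0.91  1.17 -0.75  1.5   0.12  1.03  0.48]
```

```bash
python3 -m inch '1 -.008 .0015 .011 0 0 -.006;1 -.008 .0015 .011 0 0 0;1 -.008 .001 .011 0 0 0;1 -.007 0 .010 0 0 0;1 0 0 0 0 0 0' 9
python3 -c "
from h import *
to(W(RC,[-.012,-.001,.036])[0],RC[2],.7)"
python3 -m inch '-1 0 0 0 0 0 0;-1 0 0 0 0 0 0;-1 0 0 0 0 0 0;-1 0 0 0 0 0 0;-1 0 0 0 0 0 0;-1 0 0 0 0 0 0;-1 0 0 0 0 0 0;-1 0 0 0 0 0 0;-1 0 0 0 0 0 0' 9
python3 -c "
from h import *
to(W(RC,[-.012,-.001,.036])[0],RC[2],.7)"
```

```text
clock: 4.07
tool_pos: [0.5226, -0.1833, 0.0284]
eef_rot: [0.609, 0.715, 0.223, -0.261]
contact_force: [-0.8, 0.7, -0.7]
opening: 1.0
finger_force: 0.0
t 4.07 grasp now [ 0.5235 -0.1884  0.0346] shift [-0.0004 -0.0008 -0.0022] in target axes [-0.0004 -0.0008 -0.0022] turn [-0.0022 -0.0006  0.0028] open 1.0 F [-0.8  0.7 -0.7] 0.0
clock: 4.82
tool_pos: [0.5245, -0.1841, 0.0319]
eef_rot: [0.609, 0.715, 0.224, -0.259]
contact_force: [-0.7, -1.3, 5.2]
opening: 0.658
finger_force: 9.0
t 4.82 grasp now [ 0.5253 -0.1891  0.038 ] shift [-0.0018 -0.0025  0.0011] in target axes [-0.0018 -0.0025  0.0011] turn [0.0017 0.0012 0.0048] open 0.658 F [-0.7 -1.3  5.2] 8.984491049777716
```

```bash
python3 -m inch '-1 .005 0 -.006 0 0 0;-1 .005 0 -.006 0 0 0;-1 0 0 0 0 0 0;-1 0 0 0 0 0 0;-1 0 0 0 0 0 0' 9
python3 - <<'E'
from h import *
to(W(RC,[-.012,-.001,.046])[0],RC[2],.7); print(get_state()["moment"])
p,d=snapshot("scene");q,d=snapshot("top")
a=cv2.resize(p[120:220,190:330],(560,400));b=cv2.resize(q[180:330,270:410],(373,400))
cv2.imwrite("pics/s2.png",np.hstack([a,b[:,:240]])[:,:,::-1])
E
```

```text
clock: 5.23
tool_pos: [0.524, -0.1842, 0.0466]
eef_rot: [0.609, 0.715, 0.223, -0.259]
contact_force: [-0.1, 0.1, -1.9]
opening: 0.652
finger_force: 9.0
t 5.23 grasp now [ 0.5248 -0.1893  0.0528] shift [-0.0048 -0.002   0.0048] in target axes [-0.0048 -0.002   0.0048] turn [0.0009 0.0017 0.0045] open 0.652 F [-0.1  0.1 -1.9] 8.999877036258113
[-0.98393047 -0.17751052  0.03226633]
```

View pics/s2.png

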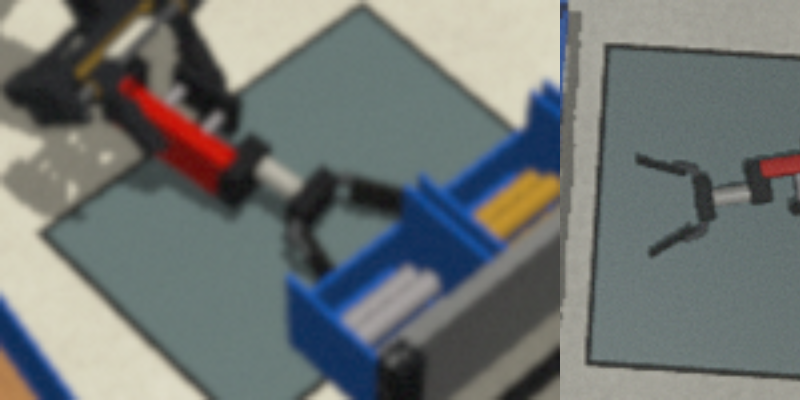

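The reacher is lifted and held, jaws open (top crop: jaw tips at (637,158) and (652,252)). I'll check its pitch from the depth.

Run:
```python
from h import *
q,d=snapshot("top");M=camera_model("top");V=np.array(M["view"]);K=np.array(M["intrinsics"])
cv2.imwrite("pics/t3.png",q[:,:,::-1]);np.save("pics/t3.npy",d)
v,u=np.mgrid[215:290,290:360];z=d[215:290,290:360]
C=np.stack([(u-K[0,2])*z/K[0,0],(v-K[1,2])*z/K[1,1],z],-1).reshape(-1,3)-V[:3,3]
P=(C@V[:3,:3]).astype(float)
c,s=np.cos(RC[2]),np.sin(RC[2]);D=P[:,:2]-RC[:2];x=c*D[:,0]+s*D[:,1];y=-s*D[:,0]+c*D[:,1]
for n,x0,x1,y0,y1 in [("bar",20,45,-30,-12),("foot",45,68,-25,10),("shaft",75,100,-8,8),("palm",105,122,-20,20),("jaws",125,185,-60,60),("bench",75,170,-90,-70)]:
    k=(x>x0/1e3)&(x<x1/1e3)&(y>y0/1e3)&(y<y1/1e3);print(n,k.sum(),np.percentile(P[k,2],[25,50,75,90,97]).round(3))
```

```text
bar 73 [0.055 0.059 0.061 0.062 0.063]
foot 123 [0.048 0.05  0.053 0.056 0.059]
shaft 63 [0.034 0.038 0.039 0.041 0.042]
palm 106 [0.042 0.045 0.047 0.047 0.049]
jaws 976 [-0.     0.002  0.004  0.032  0.038]
bench 248 [-0.     0.002  0.003  0.005  0.006]
```

Depth shows it pitched about 0.1 rad nose-down in the light grip. I'll set it back on the bench and slide it flat instead.

```bash
python3 -m inch '-1 -.0042 0 .005 0 0 0;-1 -.0042 0 .005 0 0 0;-1 0 0 0 0 0 0;-1 0 0 0 0 0 0' 10
python3 - <<'E'
from h import *
y=YE[2];ax=np.array([np.cos(y),np.sin(y),0])
J=np.array([.5640,.2751,.0375])-.30*ax; G=J-.1763*ax
to(G,y,.7); print(get_state()["moment"])
E
```

```text
clock: 5.72
tool_pos: [0.5239, -0.1839, 0.0331]
eef_rot: [0.609, 0.715, 0.223, -0.26]
contact_force: [-0.2, 0.7, -2.6]
opening: 0.655
finger_force: 10.0
t 5.72 grasp now [ 0.5247 -0.189   0.0392] shift [ 0.0007 -0.0435  0.0026] in target axes [-0.0105 -0.0418 -0.0066] turn [-2.144e-01  1.000e-04  2.594e-01] open 0.655 F [-0.2  0.7 -2.6] 9.999806452651683
[-1.07927508 -0.18417647 -0.01528902]
```

```bash
python3 -m inch '-1 -.001 0 .0012 0 0 0;-1 0 0 0 0 0 0;-1 0 0 0 0 0 0' 10 | grep -E "force|pos"; python3 -m inch '-1 -.001 0 .0012 0 0 0;-1 0 0 0 0 0 0;-1 0 0 0 0 0 0' 10 | grep -E "force|pos"
python3 - <<'E'
from h import *
q,d=snapshot("top");M=camera_model("top");V=np.array(M["view"]);K=np.array(M["intrinsics"])
v,u=np.mgrid[215:290,290:360];z=d[215:290,290:360]
C=np.stack([(u-K[0,2])*z/K[0,0],(v-K[1,2])*z/K[1,1],z],-1).reshape(-1,3)-V[:3,3]
P=(C@V[:3,:3]).astype(float)
c,s=np.cos(RC[2]),np.sin(RC[2]);D=P[:,:2]-RC[:2];x=c*D[:,0]+s*D[:,1];y=-s*D[:,0]+c*D[:,1]
for n,x0,x1,y0,y1 in [("bar",20,45,-30,-12),("foot",45,68,-25,10),("shaft",75,100,-8,8),("palm",105,122,-20,20),("jaws",125,185,-60,60)]:
    k=(x>x0/1e3)&(x<x1/1e3)&(y>y0/1e3)&(y<y1/1e3);print(n,k.sum(),np.percentile(P[k,2],[50,75,90,97]).round(3))
d=np.load("pics/top0.npy");z=d[215:290,290:360]
C=np.stack([(u-K[0,2])*z/K[0,0],(v-K[1,2])*z/K[1,1],z],-1).reshape(-1,3)-V[:3,3]
P=(C@V[:3,:3]).astype(float);D=P[:,:2]-RC[:2];x=c*D[:,0]+s*D[:,1];y=-s*D[:,0]+c*D[:,1]
print("at start, flat:")
for n,x0,x1,y0,y1 in [("bar",20,45,-30,-12),("foot",45,68,-25,10),("shaft",75,100,-8,8),("palm",105,122,-20,20),("jaws",125,185,-60,60)]:
    k=(x>x0/1e3)&(x<x1/1e3)&(y>y0/1e3)&(y<y1/1e3);print(n,k.sum(),np.percentile(P[k,2],[50,75,90,97]).round(3))
E
```

```text
tool_pos: [0.5241, -0.1839, 0.0325]
contact_force: [-0.8, -1.3, 0.1]
finger_force: 10.0
tool_pos: [0.5241, -0.1838, 0.0321]
contact_force: [-2.6, -3.4, 7.1]
finger_force: 10.0
bar 70 [0.049 0.051 0.052 0.053]
foot 116 [0.044 0.046 0.048 0.05 ]
shaft 62 [0.036 0.037 0.039 0.04 ]
palm 96 [0.046 0.048 0.049 0.05 ]
jaws 971 [0.002 0.004 0.038 0.043]
at start, flat:
bar 70 [0.049 0.051 0.053 0.054]
foot 109 [0.045 0.047 0.049 0.052]
shaft 60 [0.035 0.037 0.039 0.04 ]
palm 95 [0.045 0.047 0.048 0.049]
jaws 981 [0.002 0.004 0.037 0.043]
```

```bash
python3 -m inch '-1 .0006 0 -.0007 0 0 0;-1 0 0 0 -.0536 0 .0648;-1 0 0 0 -.0536 0 .0648;-1 0 0 0 -.0536 0 .0648;-1 0 0 0 -.0536 0 .0648;-1 0 0 0 0 0 0;-1 0 -.014 0 0 0 0;-1 0 -.014 0 0 0 0;-1 0 -.014 0 0 0 0;-1 0 0 0 0 0 0;-1 0 0 0 0 0 0' 10
python3 - <<'E'
from h import *
y=YE[2];ax=np.array([np.cos(y),np.sin(y),0])
J=np.array([.5640,.2751,.0385])-.30*ax; G=J-.1763*ax
to(G,y,.7)
q,d=snapshot("top"); cv2.imwrite("pics/t4.png",cv2.resize(q[185:335,270:400],None,fx=4.,fy=4.,interpolation=cv2.INTER_CUBIC)[:,:,::-1])
E
```

```text
clock: 7.18
tool_pos: [0.4821, -0.1759, 0.0321]
eef_rot: [0.719, 0.604, 0.263, -0.221]
contact_force: [-4.1, -0.7, 6.1]
opening: 0.655
finger_force: 10.0
t 7.18 grasp now [ 0.4812 -0.181   0.0382] shift [-0.0095  0.0008 -0.0085] in target axes [-0.0095  0.0008 -0.0084] turn [-0.0027 -0.0009  0.0022] open 0.655 F [-4.1 -0.7  6.1] 10.001664320834607
```

View pics/t4.png

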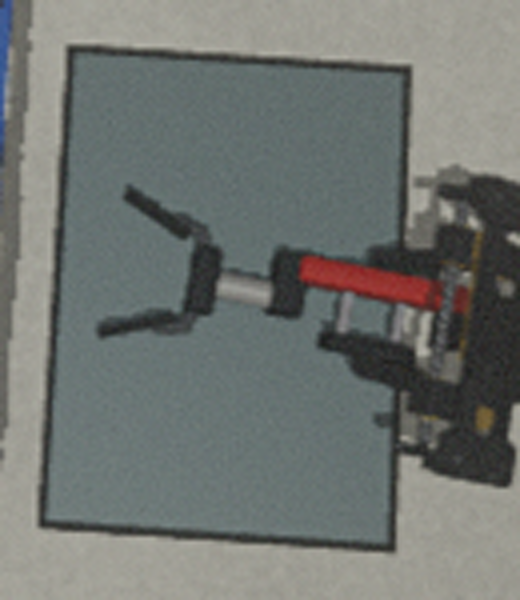

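Run:
```python
from h import *
M=camera_model("top");V=np.array(M["view"]);K=np.array(M["intrinsics"]);o=np.array([270,185])
def unp(px,z):
    d=V[:3,:3].T@np.linalg.inv(K)@[*px,1];c=-V[:3,:3].T@V[:3,3];return c+d*(z-c[2])/d[2]
A=[(114,222),(136,363),(303,222),(303,247),(200,245),(212,315)];B=[(126,190),(100,331),(301,256),(301,279),(196,246),(188,312)];Z=[.042,.042,.05,.05,.046,.046]
c,s=np.cos(RC[2]),np.sin(RC[2]);L=[]
for a,z in zip(A,Z):
    P=unp(o+np.array(a)/4,z);D=P[:2]-RC[:2];L.append([1e3*(c*D[0]+s*D[1]),1e3*(-s*D[0]+c*D[1]),1e3*z])
print(np.round(L,0).tolist())
p,e=fit("top",L,o+np.array(B)/4,[.49,-.17,1.39]);print(p,e)
y=YE[2];ax=np.array([np.cos(y),np.sin(y),0]);n=np.array([-ax[1],ax[0],0])
J=W(p,[.165,0,.026])[0];D=YE[:2]-J[:2]
print("jaw",J,"module ahead",D@ax[:2],"left(+y)",D@n[:2],"reacher yaw err",p[2]-y)
g=get_state();G=g["tool_pos"]-R.from_quat(g["eef_rot"]).apply([0,0,.008]);D=G[:2]-p[:2];c,s=np.cos(p[2]),np.sin(p[2]);print("grasp in reacher",c*D[0]+s*D[1],-s*D[0]+c*D[1])
```

```text
[[175.0, -45.0, 42.0], [173.0, 48.0, 42.0], [52.0, -29.0, 50.0], [55.0, -13.0, 50.0], [121.0, -23.0, 46.0], [120.0, 24.0, 46.0]]
[ 0.48025803 -0.16945688  1.38261396] [[0.1, 0.6], [0.2, 0.1], [0.9, 0.1], [1.2, 0.0], [0.8, 0.8], [0.3, 0.0]]
jaw [ 0.51112518 -0.0073698   0.026     ] module ahead 0.28737759765390414 left(+y) 0.002388749528139688 reacher yaw err -0.01038604160698009
grasp in reacher -0.01109213875386724 -0.0033668480798072016
```

```bash
python3 -m inch '-1 .0006 .002 -.0007 0 0 0;-1 .0191 0 .0161 0 0 0;-1 .0191 0 .0161 0 0 0;-1 .0191 0 .0161 0 0 0;-1 .0191 0 .0161 0 0 0;-1 .0191 0 .0161 0 0 0;-1 0 0 0 0 0 0;-1 0 0 0 0 0 0' 10
python3 - <<'E'
from h import *
y=YE[2];ax=np.array([np.cos(y),np.sin(y),0]);n=np.array([-ax[1],ax[0],0])
G=np.array([.4812,-.181,.0385])+.277*ax-.002*n
to(G,y,.7);print(get_state()["q"].round(2))
E
```

```text
clock: 7.9
tool_pos: [0.508, -0.0523, 0.0322]
eef_rot: [0.719, 0.604, 0.263, -0.22]
contact_force: [-0.2, -1.0, -2.7]
opening: 0.655
finger_force: 10.0
t 7.9 grasp now [ 0.5071 -0.0574  0.0383] shift [ 0.1154 -0.001   0.097 ] in target axes [ 0.1154 -0.0016  0.097 ] turn [-0.0007 -0.0001  0.0042] open 0.655 F [-0.2 -1.  -2.7] 9.99852703534998
[ 0.83  1.19 -0.74  1.93  0.    0.34  0.25]
```

```bash
python3 -m inch '-1 .0191 0 .0161 0 0 0;-1 .0191 0 .0161 0 0 0;-1 0 0 0 0 0 0' 10|grep -E "pos|force"
python3 - <<'E'
from h import *
y=YE[2];ax=np.array([np.cos(y),np.sin(y),0]);n=np.array([-ax[1],ax[0],0])
G=np.array([.4812,-.181,.0385])+.277*ax-.002*n
to(G,y,.7);print(get_state()["q"].round(2))
E
```

```text
tool_pos: [0.5167, -0.0007, 0.0334]
contact_force: [0.0, 1.0, -1.9]
finger_force: 10.0
t 8.15 grasp now [ 0.5158 -0.0058  0.0395] shift [ 0.0745 -0.0006  0.0644] in target axes [ 0.0747 -0.0011  0.0642] turn [-0.0015 -0.0029  0.0054] open 0.657 F [ 0.   1.  -1.9] 9.99910468730377
[ 0.74  1.19 -0.75  1.97 -0.03  0.25  0.21]
```

```bash
python3 -m inch '-1 .0187 0 .0161 0 0 0;-1 .0187 0 .0161 0 0 0;-1 .0187 0 .0161 0 0 0;-1 0 0 0 0 0 0' 10|grep -E "pos|force"
python3 - <<'E'
from h import *
y=YE[2];ax=np.array([np.cos(y),np.sin(y),0]);n=np.array([-ax[1],ax[0],0])
G=np.array([.4812,-.181,.0385])+.277*ax-.002*n
to(G,y,.7);print(get_state()["q"].round(2))
q,d=snapshot("top"); p,d=snapshot("scene")
a=cv2.resize(q[200:300,150:300],(600,400),interpolation=cv2.INTER_CUBIC);b=cv2.resize(p[215:315,290:340],(200,400),interpolation=cv2.INTER_CUBIC)
cv2.imwrite("pics/t5.png",np.hstack([a,b])[:,:,::-1])
E
```

```text
tool_pos: [0.5298, 0.0725, 0.0326]
contact_force: [0.2, 0.5, -1.4]
finger_force: 10.0
t 8.48 grasp now [0.5289 0.0674 0.0387] shift [ 0.0182 -0.0009  0.0157] in target axes [ 0.0182 -0.001   0.0157] turn [-0.0015 -0.0032  0.0057] open 0.654 F [ 0.2  0.5 -1.4] 9.999745234407555
[ 0.61  1.19 -0.76  2.01 -0.07  0.13  0.15]
```

View pics/t5.png

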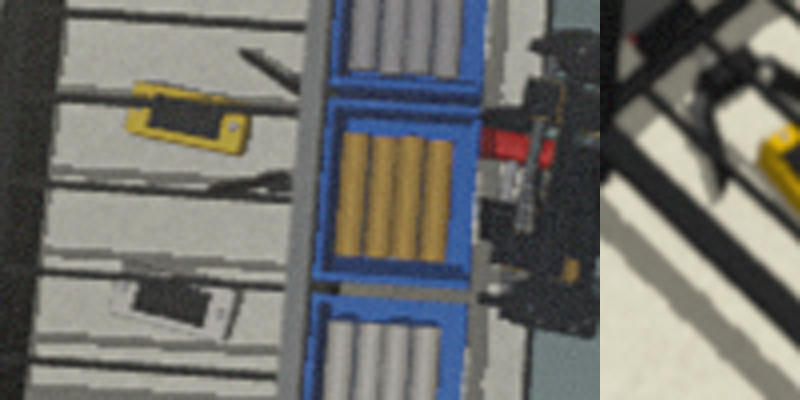

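Tips (240,50) and (215,187) straddle the module's front end (245,120), with the module about 4 mm to +y as wanted. I'll go 29 mm further, then squeeze.

```bash
python3 -m inch '-1 .0112 0 .0097 0 0 0;-1 .0109 0 .0094 0 0 0;-1 0 0 0 0 0 0;-1 0 0 0 0 0 0' 10|grep -E "pos|force"
python3 -m inch '-1 0 0 0 0 0 0;-1 0 0 0 0 0 0;-1 0 0 0 0 0 0;-1 0 0 0 0 0 0;-1 0 0 0 0 0 0;-1 0 0 0 0 0 0' 20
python3 -m inch '-1 0 0 0 0 0 0;-1 0 0 0 0 0 0;-1 0 0 0 0 0 0;-1 0 0 0 0 0 0;-1 0 0 0 0 0 0;-1 0 0 0 0 0 0;-1 0 0 0 0 0 0;-1 0 0 0 0 0 0' 50
python3 - <<'E'
from h import *
print("travel",58-88*get_state()["opening"],get_state()["q"].round(2))
q,d=snapshot("top"); p,d=snapshot("scene")
a=cv2.resize(q[200:300,150:300],(600,400),interpolation=cv2.INTER_CUBIC);b=cv2.resize(p[215:315,290:340],(200,400),interpolation=cv2.INTER_CUBIC)
cv2.imwrite("pics/t6.png",np.hstack([a,b])[:,:,::-1])
E
```

```text
tool_pos: [0.5345, 0.0954, 0.0306]
contact_force: [0.1, -0.1, -2.6]
finger_force: 10.0
clock: 9.42
tool_pos: [0.5342, 0.0964, 0.0311]
eef_rot: [0.721, 0.603, 0.263, -0.219]
contact_force: [0.1, 0.3, -3.2]
opening: 0.548
finger_force: 20.0
clock: 10.08
tool_pos: [0.5341, 0.0969, 0.0312]
eef_rot: [0.72, 0.603, 0.263, -0.22]
contact_force: [-0.7, -0.5, -4.0]
opening: 0.539
finger_force: 50.0
travel 10.569985157118076 [ 0.56  1.19 -0.76  2.01 -0.09  0.09  0.13]
```

View pics/t6.png

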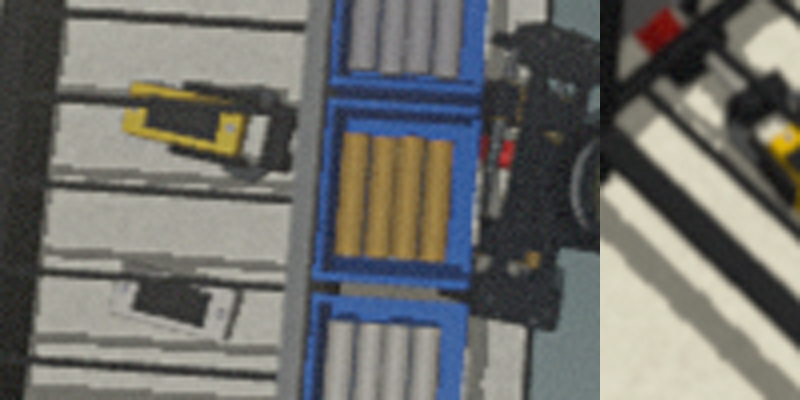

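Both jaws are closed on the module's rear half (travel 10.6 mm), and the white module hasn't moved. Drawing out.

```bash
python3 -m inch '-1 -.006 0 -.005 0 0 0;-1 -.0128 0 -.0107 0 0 0;-1 -.0128 0 -.0107 0 0 0;-1 -.0128 0 -.0107 0 0 0;-1 -.0128 0 -.0107 0 0 0;-1 0 0 0 0 0 0' 50
python3 -m inch '-1 -.0128 0 -.0107 0 0 0;-1 -.0128 0 -.0107 0 0 0;-1 -.0128 0 -.0107 0 0 0;-1 -.0128 0 -.0107 0 0 0;-1 -.0128 0 -.0107 0 0 0;-1 -.0128 0 -.0107 0 0 0;-1 -.0128 0 -.0107 0 0 0;-1 -.0128 0 -.0107 0 0 0;-1 -.0128 0 -.0107 0 0 0;-1 -.0128 0 -.0107 0 0 0;-1 -.0128 0 -.0107 0 0 0;-1 -.0128 0 -.0107 0 0 0;-1 -.0128 0 -.0107 0 0 0;-1 -.0128 0 -.0107 0 0 0;-1 -.0128 0 -.0107 0 0 0;-1 -.0128 0 -.0107 0 0 0;-1 0 0 0 0 0 0;-1 0 0 0 0 0 0;-1 0 0 0 0 0 0' 50
python3 - <<'E'
from h import *
s=get_state();G=s["tool_pos"]-R.from_quat(s["eef_rot"]).apply([0,0,.008]);print(G,88*s["opening"])
q,d=snapshot("top");np.save("pics/t7.npy",d); p,d=snapshot("scene")
a=cv2.resize(q[185:335,270:400],(520,600),interpolation=cv2.INTER_CUBIC);b=cv2.resize(p[110:230,200:256],(280,600),interpolation=cv2.INTER_CUBIC)
cv2.imwrite("pics/t7.png",np.hstack([a,b])[:,:,::-1])
E
```

```text
clock: 10.68
tool_pos: [0.5206, 0.0195, 0.0304]
eef_rot: [0.722, 0.601, 0.263, -0.219]
contact_force: [0.1, -1.1, 0.9]
opening: 0.541
finger_force: 50.0
clock: 12.27
tool_pos: [0.4744, -0.2387, 0.0304]
eef_rot: [0.72, 0.603, 0.264, -0.219]
contact_force: [0.5, -1.6, 0.0]
opening: 0.54
finger_force: 50.0
[ 0.47346066 -0.24372633  0.03650338] 47.53810073915936
```

View pics/t7.png

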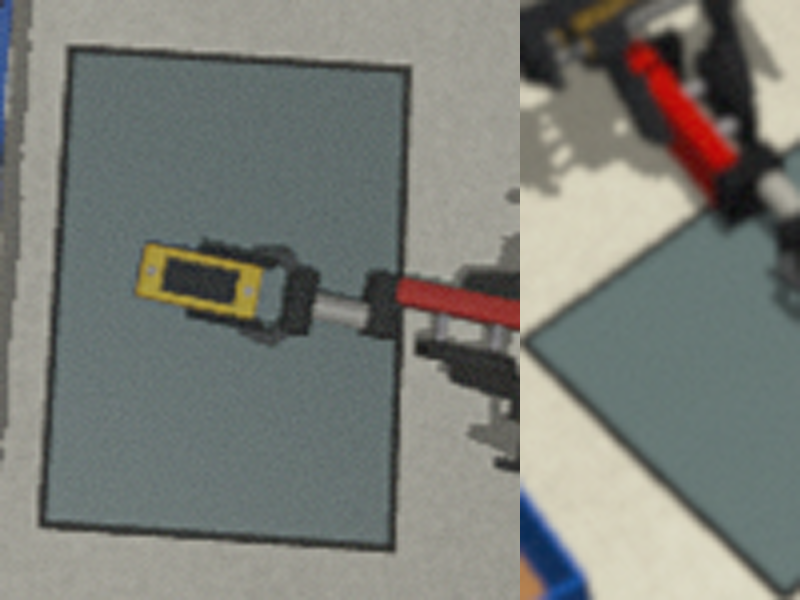

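The module is on the mat at (198,280) in the crop (mat centre (228,297)), flat between the jaws. Ease the squeeze, back the open jaws away, and check.

```bash
python3 -m inch '-1 0 0 0 0 0 0;-1 0 0 0 0 0 0;-1 0 0 0 0 0 0;-1 0 0 0 0 0 0;-1 0 0 0 0 0 0;-1 0 0 0 0 0 0;-1 0 0 0 0 0 0;-1 0 0 0 0 0 0' 9
python3 -m inch '-1 -.0096 0 -.008 0 0 0;-1 -.0096 0 -.008 0 0 0;-1 -.0096 0 -.008 0 0 0;-1 -.0096 0 -.008 0 0 0;-1 -.0096 0 -.008 0 0 0;-1 0 0 0 0 0 0;-1 0 0 0 0 0 0' 9
python3 - <<'E'
from h import *
print(get_state()["q"].round(2))
q,d=snapshot("top"); p,d=snapshot("scene")
a=cv2.resize(q[185:335,270:400],(520,600),interpolation=cv2.INTER_CUBIC);b=cv2.resize(p[110:230,200:256],(280,600),interpolation=cv2.INTER_CUBIC)
cv2.imwrite("pics/t8.png",np.hstack([a,b])[:,:,::-1])
h=cv2.cvtColor(q,cv2.COLOR_RGB2HSV);m=cv2.inRange(h,(18,120,80),(32,255,255));m[:,:285]=0;m[:,380:]=0
print(cv2.minAreaRect(cv2.findNonZero(m)),m.sum()/255)
E
```

```text
clock: 13.03
tool_pos: [0.4734, -0.2389, 0.03]
eef_rot: [0.72, 0.603, 0.263, -0.22]
contact_force: [-1.0, 1.6, -0.8]
opening: 0.653
finger_force: 9.0
clock: 13.62
tool_pos: [0.4629, -0.3019, 0.0299]
eef_rot: [0.721, 0.602, 0.263, -0.218]
contact_force: [-0.1, -1.6, 1.6]
opening: 0.655
finger_force: 9.0
[ 1.15  1.23 -0.7   1.55  0.1   0.88  0.47]
((325.8081970214844, 154.67807006835938), (73.09803009033203, 218.18373107910156), 2.12109637260437) 240.0
```

```bash
python3 -m inch '.6 0 0 0 0 0 0;.8 0 0 0 0 0 0;1 0 0 0 0 0 0;1 0 0 0 0 0 0;1 0 0 0 0 0 0;1 0 0 -.005 0 0 0;1 0 0 -.01 0 0 0;1 0 0 -.02 0 0 0;1 0 0 -.03 0 0 0;1 0 0 -.03 0 0 0;1 0 0 -.03 0 0 0;1 0 0 -.03 0 0 0;1 0 0 0 0 0 0;1 0 0 0 0 0 0'
python3 - <<'E'
from h import *
q,d=snapshot("top"); p,e=snapshot("scene")
a=cv2.resize(q[185:335,270:400],(520,600),interpolation=cv2.INTER_CUBIC);b=cv2.resize(p[110:230,200:256],(280,600),interpolation=cv2.INTER_CUBIC)
cv2.imwrite("pics/t8.png",np.hstack([a,b])[:,:,::-1])
o=cv2.imread("pics/top0.png")[:,:,::-1]
for n,(x,y,w,h) in dict(white=(180,262,35,26),bin=(300,118,80,62),tape=(408,162,50,50)).items():
    (sh,rs)=cv2.phaseCorrelate(*[np.float32(cv2.cvtColor(np.ascontiguousarray(i[y:y+h,x:x+w]),cv2.COLOR_RGB2GRAY)) for i in (o,q)]);print(n,np.round(sh,2),round(rs,2))
E
```

```text
clock: 14.88
tool_pos: [0.4451, -0.4011, 0.1498]
eef_rot: [0.721, 0.602, 0.263, -0.217]
contact_force: [-0.3, 0.8, -0.1]
opening: 1.001
finger_force: 0.0
white [-0.    0.52] 1.03
bin [-0.1  -0.02] 1.0
tape [-0.08  0.05] 0.91
```

View pics/t8.png

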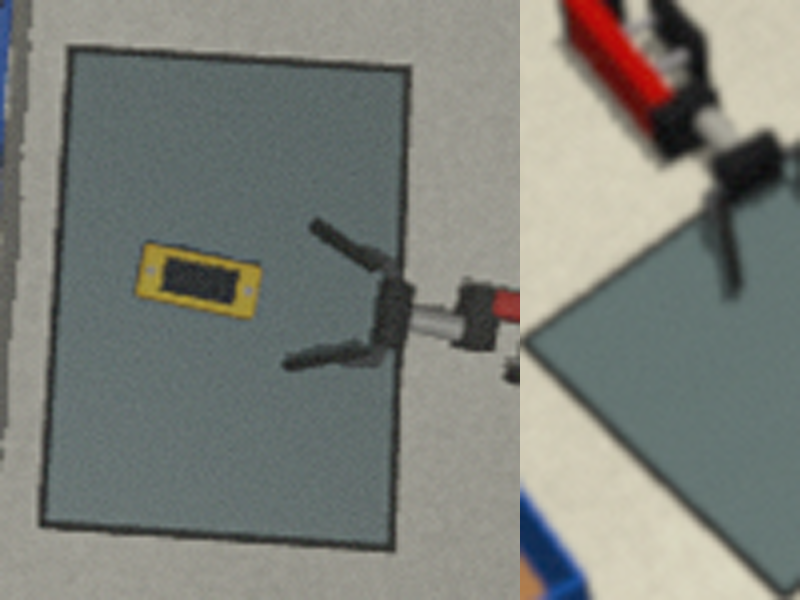

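The module lies free and flat on the mat at (198,280). The reacher is flat on the bench behind it with its jaws open, and nothing else has moved. Handing in.

```bash
python3 -m inch '1 0 0 0 0 0 0;1 0 0 0 0 0 0;1 0 0 0 0 0 0' | head -1; python3 -c "
from plant import r;print(r.finish_job())"
```

```text
clock: 15.23
the job is handed in; nothing more can be done
None
```

The job is handed in at 15.2 s of the 58 s limit, though no verdict was returned: the yellow module lies flat and free on the mat, the reacher is on the bench with its jaws open, and the white module, stock bin and tape roll show no significant shift in the before and after pictures.

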